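# Clamp the bar

### The arm

A 6-joint arm with a two-finger parallel gripper is mounted at the origin on a cart in front of the work surface, level with it; the furniture and walls round the work are solid. World frame = base frame: x ahead of the robot, y to its left, z up, the work surface at z = 0. Lengths are in m, angles in rad, forces in N, time in s.
With the tool pointing down it reaches from about 0.375 to 0.9 m from the base axis. Payload 3.1 kg.
Tool frame: the origin (TCP) lies at the very end of the fingers, on their centre line; the grasp point (between the pads) lies 19 mm behind it; x points along the fingers, y is the direction in which the jaws open and shut, and the axes are right-handed (so a half turn about x gives the same grasp; the last joint's range is limited). The gripper opens to 85 mm and grips with 20 to 120 N. Pads are 22 mm wide; open, the fingers measure 114 mm over their backs; the gripper's body (76 mm by 85 mm) begins 54 mm behind the grasp point. The pads swing forward as they close: fully open they stand 13 mm farther back than shut.
Start: joints at [-1.375, 0.527, 1.433, -0, 1.181, -0.178], TCP at [0.228, -0.582, 0.231] pointing down, gripper open.
Joint ranges: [-3.08, 3.08], [-0.75, 2.2], [0.22, 2.44], [-1.43, 4.57], [0, 2.65], [-2.85, 2.85]. Speed limits (rad/s): [2.79, 2.79, 3.14, 3.14, 3.14, 3.14].

### API

Orientations are given as a unit quaternion [x, y, z, w].
In Python, from station import manip gives the robot as it stands.
- The arm moves only by the shell command python3 -m jog 'ROWS' [FORCE]. ROWS is a JSON object of lists of equal length, an entry for each row: "linear": the shift along the tool's x, y, z in cm, a list of three; "twist": the turn about the tool's x in rad; "claw": the opening, from -1 (shut) to 1 (fully open). A call has 1 to 20 rows; each row is the pose to reach, as a shift and turn from the pose commanded when the call began, along the tool's axes at that moment; what a row does not reach only later rows make up. A row lasts 1/12 s, in which the tool goes at most 41.7 mm and 7.16 degrees, less where a joint would pass 70% of its speed; a pose out of reach is approached as far as the arm can. A call with a gripper value outside its range is refused whole. The fingers move at their own pace and stop on an object; FORCE is the grip in N (left out, the last holds). Time passes only in rows, so rows that repeat a pose let the fingers close. It gives the time, the measured TCP pose, the force and the opening at its end, in the units of the state.
- manip.sense(): the state, without advancing time (a new reading comes with each control period).
- manip.snapshot(name): name is "scene" or "top" or "wrist"; returns a dict with "pixels" (420x560x3 uint8, red, green, blue), "camera_matrix" (3x3 intrinsics, pixels), "R" (3x3) and "t" (3): a world point X has camera coordinates R X + t. Camera axes: x right, y down, z forward; pixel columns grow to the right and rows downward; lengths in m; the calibration is good to about 2 mm. The wrist camera is an equidistant fisheye: a pixel r from the principal point sees the ray r / f radians off the axis. A picture is of the moment at which its call begins. There is no depth.
- manip.sign_off(): hands the job in, once; it reports no verdict.
The state is a dict: "t": time; "q": joint angles; "qd": joint speeds; "tau": joint torques, N m; "tcp_pos": TCP position; "tool_rot": TCP orientation; "force": force on the tool from outside, world axes, zero at the start; "ft_torque": the same for the moment, N m; "finger_gap": opening from 0.0 (shut) to 1.0 (fully open).
Only numpy, scipy, OpenCV 4.12 (cv2) and the standard library are available. Lean on these libraries where they do the work, as an engineer would, in place of code of your own. Each camera call takes 0.05 s, during which the arm holds its last target.

### The job

Take the aluminium bar out of its rack and lay it lengthwise on the rail of the screw clamp, then take it again by its outer end (or push that end) to slide it in under the raised pad until it is fully home against the column. Then turn the handwheel clockwise until the pad meets the bar, snug it by about a quarter turn more, firmly but without forcing it, and let go. Leave the tape roll, the jar and the mug where they are.

Things in the scene. Friction and masses are not known exactly. Their poses are not given: they have to be found in the camera images.
- bar: Straight plain aluminium bar, 195 long x 30 wide x 20 high mm, 0.2 to 0.4 kg, the same at both ends. Origin at its centre (half-way up), x along its length, z up. It lies in the rack at the start; either end may go into the clamp.
- rack: Fixed plywood rack, 200 x 60 x 48 mm, x along the bar; origin under its centre, on the desk. The bar's underside is 14 mm above the desk. Cheeks 48 mm high, 50 mm apart outside, enclose the bar's ends from 38 to 100 mm either side of the middle; grip the bar only in the open middle, 76 mm long, across its width (the wood under it there is narrower, 24 mm).
- clamp: Fixed grey C-shaped screw clamp. Origin on the desk below the screw's axis; x points from the open mouth (robot side) to the column, z up. A steel rail 26 mm wide, top 20 mm above the desk, runs along x from -175 mm to the column; the bar lies on it. Base plate 96 mm wide, 10 mm high from x = -60 mm on; a foot 60 mm wide, 6 mm high under the rail at x = -173 to -137 mm.
- stop (a point): Middle of the column's face, the stop for the bar's end: clamp x = +50 mm, y = 0, z = 30 mm. With the bar home its centre lies at clamp x = -47.5 mm, y = 0, z = 30 mm.
- clamp_pad: Round steel pad, 28 mm across, on the screw's axis; origin at the centre of its underside. Goes down 4 mm per radian of the wheel; starts 7 to 18 mm above the top (z = 40 mm) of a bar on the rail, which it meets at wheel angle 4.5. Sprung: after it meets the bar it stays there and its force grows by about 22 N per further radian. 10 N holds the bar; 65 N is forcing.
- handwheel (a joint): Wheel angle, rad, 0 to 9, starts at 0 to 2.6; 0 = pad fully raised; grows clockwise seen from above, lowering the pad. Friction 0.15 N m: about 3.6 N at the knob; once the pad has met the bar the push at the knob rises by about 2.1 N per radian. Stays where it is left (pad forces over about 37 N ease back to that).
- knob_grip (a point): Grip point of the upright black knob on the wheel's rim, 42 mm from the screw's axis, 143 mm above the desk, 22 mm above the knob's foot and 25 mm above the wheel. Knob 18 mm across, 40 mm tall, spins freely on its pin. At wheel angle 0 it lies on the clamp's -x side.
- wheel_centre (a point): Centre of the handwheel on the screw's axis, 113 mm above the desk. The wheel is 96 mm across, 108 to 118 mm above the desk; under it the clamp's arm, 40 mm wide, from clamp x = -20 mm to the column, 79 to 103 mm up. So the bar must come in low from the mouth, not from above. The screw's end (13 mm thick) stands at the axis up to 146 mm above the desk.
- tape_roll: Roll of clear packing tape, 81 mm across, 48 mm high, loose bystander; origin under its centre.
- jar: White sample jar, 74 mm across, 87 mm high, loose bystander; origin under its centre.
- mug: Striped mug, 86 x 120 x 101 mm, loose bystander; origin under its centre.

How it is judged:
On the way:
1. the bar lies on the rail, home against the column, with the pad not yet on it (x of bar in the frame of clamp above -0.0535 m and y of bar in the frame of clamp between -0.008 and 0.008 m and z of bar in the frame of clamp below 0.034 m and angle between the x axis of bar and the x axis of clamp, either way round below 0.12 rad and contact force between clamp_pad and bar below 1 N), for 0.2 s.
At the end, for the whole second after the job is handed in: The bar lies flat on the rail, its end within 6 mm of the column, within 8 mm of the rail's middle and 0.12 rad of its direction; the pad presses it with more than 10 N; wheel and bar are at rest (x of bar in the frame of clamp above -0.0535 m and y of bar in the frame of clamp between -0.008 and 0.008 m and z of bar in the frame of clamp between 0.026 and 0.034 m and angle between the x axis of bar and the x axis of clamp, either way round below 0.12 rad and angle between the z axis of bar and the z axis of clamp, either way round below 0.1 rad and contact force between clamp_pad and bar above 10 N and linear speed of bar below 0.02 m/s and velocity of joint handwheel between -0.1 and 0.1 rad/s); the robot touches nothing.
It fails at once if the clamp was forced: the pad pressed the bar with more than 65 N (contact force between clamp_pad and bar above 65 N).
It fails at once if a bystander was moved by more than 30 mm (distance of any of tape_roll, jar, mug from where it was at the start of the episode above 0.03 m).
It also fails if it takes over 72 s, if anything falls off the work surface, if the arm or the gripper's body presses on something with over 40 N, if the wrist force passes 120 N, or if a joint passes its speed limit or range.

## Working session

There is one attempt and no reset: what is moved stays moved. The work goes in short steps, Python scripts to look and compute and a shell command to move; the robot and the scene stay as the last step left them, time stands still between calls to the robot, and variables do not carry over. Pictures are saved under pics/ and viewed, and the job is handed in when it is done.

```bash
ls; mkdir -p pics; python3 - <<'E'
from station import manip
import cv2
s=manip.sense(); print(s)
for n in ["scene","top","wrist"]:
    p=manip.snapshot(n); cv2.imwrite(f"pics/{n}0.png",p["pixels"][:,:,::-1]); print(n,p["camera_matrix"],p["R"],p["t"])
E
```

```text
pics
{'t': 0.0, 'q': array([-1.37548977e+00,  5.28454460e-01,  1.43392665e+00,  9.59474233e-06,
        1.18137167e+00, -1.78525692e-01]), 'qd': array([ 9.62303662e-05, -6.86332502e-04, -7.96381905e-04,  7.03892253e-04,
        1.00867899e-03,  5.97020103e-04]), 'tau': array([ 8.51976420e-04, -4.42348909e+01, -1.78023040e+01,  3.19934065e-05,
        8.36630148e-03,  5.92962948e-06]), 'tcp_pos': array([ 0.228114  , -0.58111045,  0.23033306]), 'tool_rot': array([-0.69478695, -0.13216376,  0.69479349, -0.13063632]), 'force': array([-0.49337085,  0.41657273,  0.16766905]), 'ft_torque': array([-0.04191811, -0.00495294, -0.0232203 ]), 'finger_gap': 0.9941509981659566}
scene [[487.77801499   0.         281.12470728]
 [  0.         487.77801499 208.28685915]
 [  0.           0.           1.        ]] [[-0.84572655 -0.5336145   0.00147517]
 [-0.35569     0.56166862 -0.74700267]
 [ 0.3977829  -0.63228469 -0.6648194 ]] [0.49863863 0.31035504 0.89016477]
top [[392.86636807   0.         276.48352971]
 [  0.         392.86636807 208.66653834]
 [  0.           0.           1.        ]] [[-0.0182367  -0.99960002 -0.02161552]
 [-0.99611297  0.02002796 -0.0857778 ]
 [ 0.0861764   0.01996719 -0.99607979]] [0.00915002 0.6160178  0.92008877]
wrist [[325.1922621    0.         280.02798906]
 [  0.         325.1922621  208.94138908]
 [  0.           0.           1.        ]] [[ 0.36498236 -0.93101326 -0.00148218]
 [-0.88325555 -0.34676251  0.31561907]
 [-0.29435951 -0.11388625 -0.94888482]] [-0.62444141 -0.04281235  0.38040826]
```

View pics/top0.png

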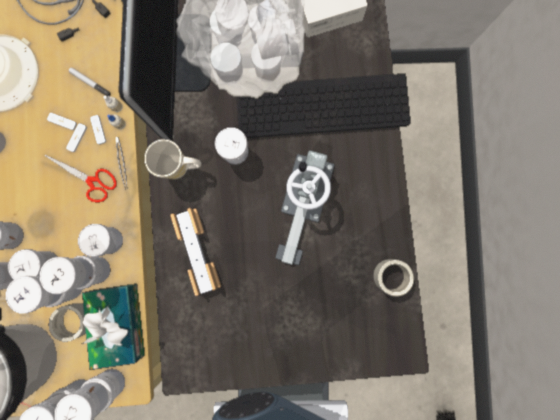

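View pics/scene0.png

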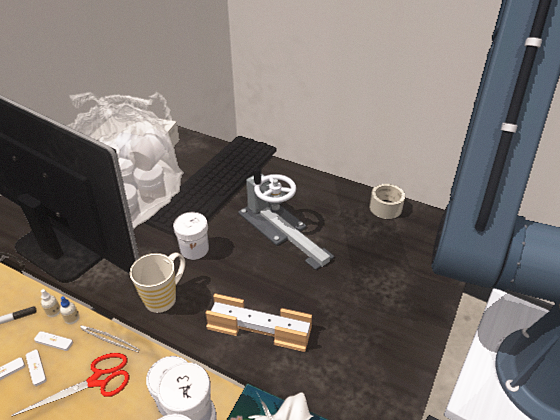

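View pics/wrist0.png

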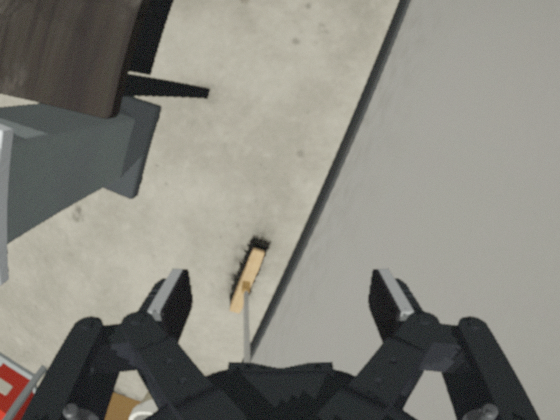

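The top view shows the bar and rack around (197,251), the clamp wheel at (309,187) with its rail end near (289,258), the mug at (165,160), the jar at (231,146) and the tape at (394,278). I'll zoom in on these.

```bash
cat > h.py <<'E'
import numpy as np, cv2
from station import manip
from scipy.spatial.transform import Rotation as Ro
def ray(p,uv):
    K=p["camera_matrix"]; d=np.linalg.inv(K)@[uv[0],uv[1],1.]
    R=np.array(p["R"]); t=np.array(p["t"]); return -R.T@t, R.T@d
def onz(p,uv,z):
    c,d=ray(p,uv); return c+d*(z-c[2])/d[2]
def proj(p,X):
    c=np.array(p["R"])@X+p["t"]; u=p["camera_matrix"]@c; return u[:2]/u[2]
def crop(p,x0,y0,w,h,s,name):
    im=p["pixels"][y0:y0+h,x0:x0+w,::-1]; cv2.imwrite(name,cv2.resize(im,None,fx=s,fy=s,interpolation=cv2.INTER_CUBIC))
E
python3 - <<'E'
from h import *
p=manip.snapshot("top")
crop(p,150,130,200,150,4,"pics/topc.png")
q=manip.snapshot("scene")
crop(q,190,160,160,120,5,"pics/scc.png")
E
```

```text
(no output)
```

View pics/topc.png

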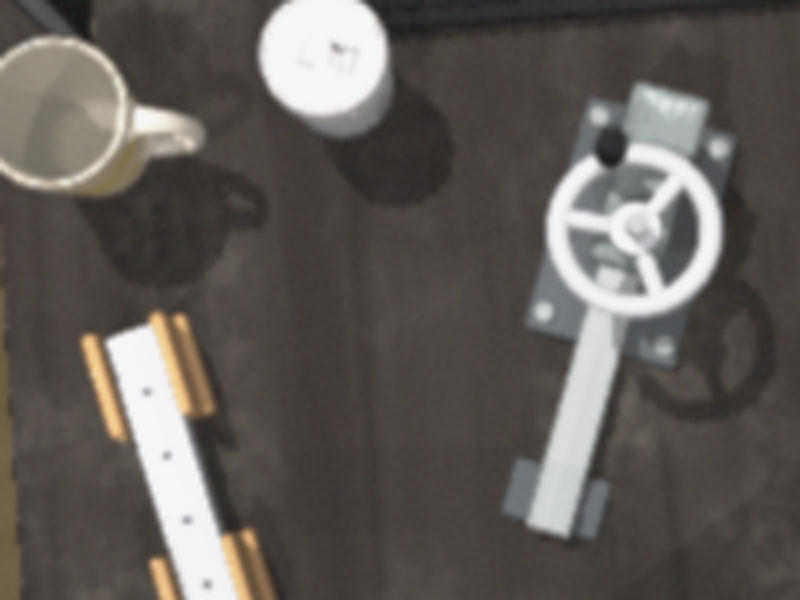

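View pics/scc.png

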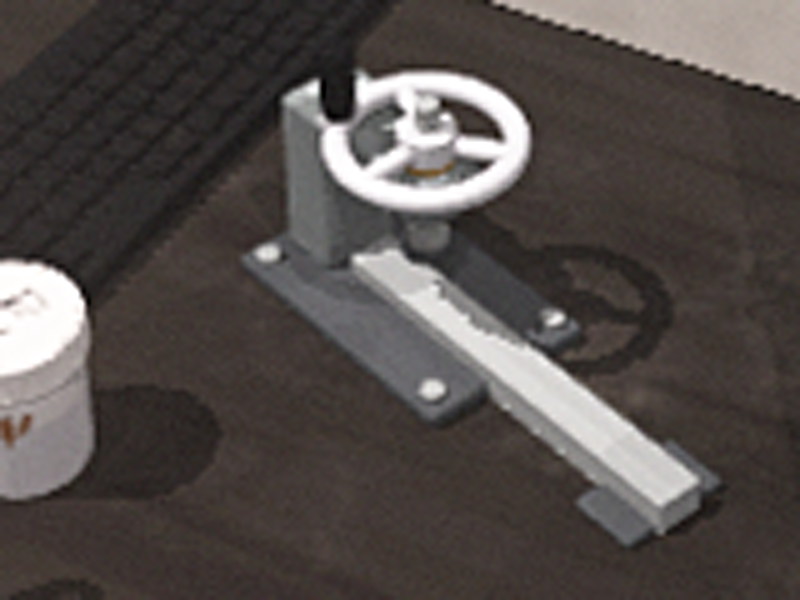

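```bash
cat > m.py <<'E'
from h import *
p=manip.snapshot("top"); im=p["pixels"].astype(int)
# bar: bright low saturation region in rack area
def mask(x0,y0,x1,y1,lo,sat=40,hi=256):
    m=np.zeros(im.shape[:2],np.uint8); s=im[y0:y1,x0:x1]
    m[y0:y1,x0:x1]=((s.min(2)>lo)&(s.max(2)<hi)&(s.max(2)-s.min(2)<sat))*255; return m
m=mask(165,205,225,305,150,50)
c=max(cv2.findContours(m,cv2.RETR_EXTERNAL,cv2.CHAIN_APPROX_NONE)[0],key=cv2.contourArea)
W=np.array([onz(p,q[0]+0.0,0.034)[:2] for q in c],np.float32)
r=cv2.minAreaRect(W); print("bar",r); b=cv2.boxPoints(r); 
e=[b[1]-b[0],b[2]-b[1]]; e=max(e,key=np.linalg.norm); e=e*np.sign(e[0]); print("bar yaw",np.arctan2(e[1],e[0]))
# orange cheeks hull -> rack
# rail
m=mask(275,215,312,266,130,60)
c=max(cv2.findContours(m,cv2.RETR_EXTERNAL,cv2.CHAIN_APPROX_NONE)[0],key=cv2.contourArea)
W=np.array([onz(p,q[0],0.020)[:2] for q in c],np.float32)
r=cv2.minAreaRect(W); print("rail",r); b=cv2.boxPoints(r);e=[b[1]-b[0],b[2]-b[1]]; e=max(e,key=np.linalg.norm); e=e*np.sign(e[0]); ya=np.arctan2(e[1],e[0]); print("rail yaw",ya)
end=W.mean(0); cx=np.array(r[0])
# wheel
m=mask(280,160,340,212,190,30); c=max(cv2.findContours(m,cv2.RETR_EXTERNAL,cv2.CHAIN_APPROX_NONE)[0],key=cv2.contourArea)
W=np.array([onz(p,q[0],0.113)[:2] for q in c],np.float32)
el=cv2.minEnclosingCircle(W); print("wheel",el, cv2.fitEllipse(W))
k=((im.max(2)<40)*255).astype(np.uint8); k[:155]=0;k[180:]=0;k[:,:292]=0;k[:,315:]=0
n,l,st,ce=cv2.connectedComponentsWithStats(k); print(st,ce)
for i in range(1,n): print(onz(p,ce[i],0.155))
q=manip.snapshot("scene"); m=q["pixels"]
E
python3 m.py
```

```text
bar ((0.5172150731086731, 0.19552111625671387), (0.19649027287960052, 0.032535795122385025), 17.333234786987305)
bar yaw 0.30252194
rail ((0.5451567769050598, -0.04077664017677307), (0.02699996344745159, 0.12126728147268295), 72.72559356689453)
rail yaw -0.30149516
wheel ((0.6508200168609619, -0.07006270438432693), 0.05354788526892662) ((0.6508374810218811, -0.07442372292280197), (0.08755586296319962, 0.09546598792076111), 48.404544830322266)
[[     0      0    560    420 235193]
 [   300    168      5      3      7]] [[279.49932609 209.50120114]
 [302.14285714 169.14285714]]
[ 0.68704652 -0.06055213  0.155     ]
```

```bash
cat > go.py <<'E'
import sys
from h import *
# usage go.py x y z yaw(of bar direction; jaws across) -> shift from measured pose
def plan(x,y,z,yaw):
    s=manip.sense(); R=Ro.from_quat(s["tool_rot"]).as_matrix()
    d=R.T@(np.array([x,y,z])-s["tcp_pos"])*100
    cur=np.arctan2(R[1,1],R[0,1]); want=yaw+np.pi/2
    tw=-(want-cur); tw=(tw+np.pi/2)%np.pi-np.pi/2
    print("t",round(s["t"],2),"tcp",s["tcp_pos"].round(4),"jaw ang",round(cur,4),"xax",R[:,0].round(3),"z",R[:,2].round(3),"gap",round(s["finger_gap"],3),"q6",s["q"].round(3),"F",s["force"].round(1))
    print("lin",d.round(2),"twist",tw.round(4), "or", (tw-np.sign(tw)*np.pi).round(3))
if __name__=="__main__": plan(*map(float,sys.argv[1:5]))
E
python3 go.py 0.517 0.1955 0.13 0.3025
```

```text
t 0.35 tcp [ 0.2282 -0.5817  0.2311] jaw ang -1.197 xax [-0.     0.001 -1.   ] z [-0.931 -0.365 -0.   ] gap 1.001 q6 [-1.376  0.528  1.433  0.     1.181 -0.179] F [-0.3  0.1  0.5]
lin [ 10.15 -61.8  -55.26] twist 0.0713 or -3.07
```

```bash
python3 -m jog '{"linear":[[0,-6,-5],[0,-6,-5],[0,-62,-55],[0,-62,-55],[0,-62,-55],[0,-62,-55],[0,-62,-55],[0,-62,-55],[0,-62,-55],[0,-62,-55],[0,-62,-55],[0,-62,-55],[0,-62,-55],[0,-62,-55],[0,-62,-55],[0,-62,-55],[0,-62,-55],[0,-62,-55],[0,-62,-55],[0,-62,-55]],"twist":[0,0,0.07,0.07,0.07,0.07,0.07,0.07,0.07,0.07,0.07,0.07,0.07,0.07,0.07,0.07,0.07,0.07,0.07,0.07],"claw":[1,1,1,1,1,1,1,1,1,1,1,1,1,1,1,1,1,1,1,1]}' 40; python3 go.py 0.517 0.1955 0.15 0.3025
```

```text
t: 2.02
tcp_pos: [0.5139, 0.1978, 0.2315]
tool_rot: [0.699, 0.107, -0.699, 0.107]
force: [1.0, 0.3, 1.0]
finger_gap: 1.001
t 2.02 tcp [0.5139 0.1978 0.2315] jaw ang -1.2664 xax [ 0.001 -0.    -1.   ] z [-0.954 -0.3   -0.   ] gap 1.001 q6 [ 0.165  0.427  1.62  -0.     1.093  1.431] F [1.  0.3 1. ]
lin [ 8.15  0.31 -0.22] twist 0.0019 or -3.14
```

```bash
python3 - <<'E'
from h import *
p=manip.snapshot("wrist"); cv2.imwrite("pics/w1.png",p["pixels"][:,:,::-1])
s=manip.sense();print(s["tcp_pos"])
E
```

```text
[0.51740139 0.2046439  0.23197174]
```

View pics/w1.png

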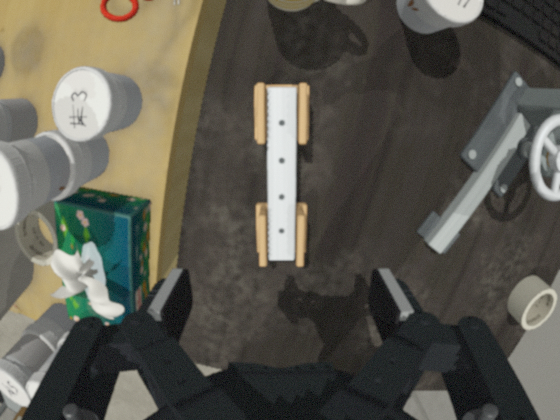

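The wrist view shows the bar in its rack from (282,86) to (282,262), aligned with the jaws, with the clamp rail at right from about (437,235) to (527,120). I'll ray-cast both of these.

```bash
cat >> h.py <<'E'
def wray(p,uv):
    K=p["camera_matrix"]; v=np.array([uv[0]-K[0,2],uv[1]-K[1,2]])/K[0,0]; th=np.linalg.norm(v)
    d=np.array([*(v/th*np.sin(th)),np.cos(th)]); R=np.array(p["R"]); return -R.T@np.array(p["t"]), R.T@d
def wonz(p,uv,z):
    c,d=wray(p,uv); return c+d*(z-c[2])/d[2]
def rect(p,m,z,f=wonz):
    c=max(cv2.findContours(m,cv2.RETR_EXTERNAL,cv2.CHAIN_APPROX_NONE)[0],key=cv2.contourArea)
    W=np.array([f(p,q[0],z)[:2] for q in c],np.float32); r=cv2.minAreaRect(W); b=cv2.boxPoints(r); e=max([b[1]-b[0],b[2]-b[1]],key=np.linalg.norm); e=e*np.sign(e[0])
    return np.array(r[0]).round(4),np.array(r[1]).round(4),round(float(np.arctan2(e[1],e[0])),4),W
def wm(p,x0,y0,x1,y1,lo,sat):
    im=p["pixels"].astype(int); m=np.zeros(im.shape[:2],np.uint8); s=im[y0:y1,x0:x1]
    m[y0:y1,x0:x1]=((s.min(2)>lo)&(s.max(2)-s.min(2)<sat))*255; return m
E
python3 - <<'E'
from h import *
p=manip.snapshot("wrist")
print(rect(p,wm(p,255,75,312,275,165,50),0.034)[:3])
print(rect(p,wm(p,415,100,535,260,110,50),0.020)[:3])
print(manip.sense()["tcp_pos"])
crop(p,400,60,160,120*5//4,5,"pics/wc.png")
E
python3 go.py 0.517 0.1955 0.15 0.3025
```

```text
(array([0.5153, 0.1962]), array([0.1953, 0.0303]), 0.298)
(array([ 0.5913, -0.0501]), array([0.0396, 0.2199]), -0.2814)
[0.51580103 0.20092325 0.23166265]
t 2.12 tcp [0.5158 0.2009 0.2317] jaw ang -1.2608 xax [ 0.004  0.003 -1.   ] z [-0.952 -0.305 -0.005] gap 1.003 q6 [0.169 0.429 1.617 0.002 1.091 1.428] F [-0.6 -1.1  0.5]
lin [8.17 0.56 0.09] twist 0.0075 or -3.134
```

View pics/wc.png

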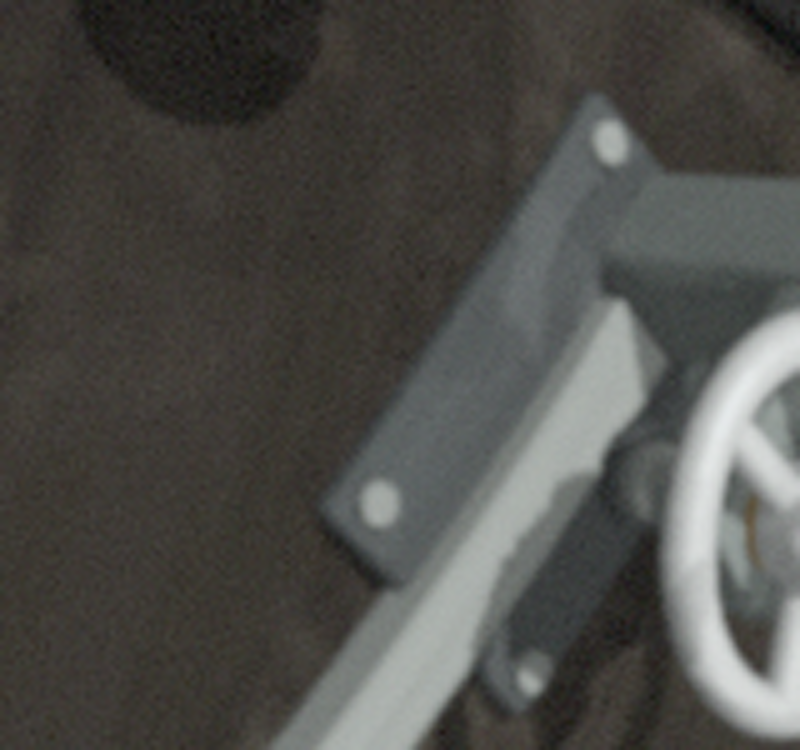

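```bash
python3 -m jog '{"linear":[[3,0,-0.2],[6,0,-0.2],[9,0,-0.2],[12,0,-0.2],[15,0,-0.2],[17.5,0,-0.2],[19.5,0,-0.2],[21,0,-0.2],[22,0,-0.2],[22.5,0,-0.2],[22.5,0,-0.2],[22.5,0,-0.2],[22.5,0,-0.2]],"twist":[0,0,0,0,0,0,0,0,0,0,0,0,0],"claw":[1,1,1,1,1,1,1,1,1,1,1,1,1]}' 40; python3 go.py 0.516 0.196 0.006 0.3025
```

```text
t: 3.2
tcp_pos: [0.5163, 0.1961, 0.0073]
tool_rot: [0.7, 0.107, -0.698, 0.107]
force: [-0.3, -0.3, 0.9]
finger_gap: 1.003
t 3.2 tcp [0.5163 0.1961 0.0073] jaw ang -1.2671 xax [ 0.002  0.    -1.   ] z [-0.954 -0.299 -0.002] gap 1.003 q6 [ 0.161  0.781  1.762 -0.     0.597  1.428] F [-0.3 -0.3  0.9]
lin [0.13 0.   0.04] twist 0.0012 or -3.14
```

Close on the bar, then lift a little.

```bash
python3 -m jog '{"linear":[[0,0,0],[0,0,0],[0,0,0],[0,0,0],[0,0,0],[0,0,0],[0,0,0],[0,0,0],[0,0,0],[0,0,0]],"twist":[0,0,0,0,0,0,0,0,0,0],"claw":[-1,-1,-1,-1,-1,-1,-1,-1,-1,-1]}' 50; python3 -m jog '{"linear":[[-1,0,0],[-2,0,0],[-4,0,0],[-6,0,0],[-8,0,0],[-9.5,0,0],[-10,0,0],[-10,0,0],[-10,0,0]],"twist":[0,0,0,0,0,0,0,0,0],"claw":[-1,-1,-1,-1,-1,-1,-1,-1,-1]}' 50
python3 go.py 0.516 0.196 0.106 0.3025
python3 - <<'E'
from h import *
p=manip.snapshot("wrist"); cv2.imwrite("pics/w2.png",p["pixels"][:,:,::-1])
E
```

```text
t: 4.03
tcp_pos: [0.5158, 0.1963, 0.0068]
tool_rot: [0.699, 0.107, -0.699, 0.107]
force: [0.2, 1.0, 5.6]
finger_gap: 0.343
t: 4.78
tcp_pos: [0.5151, 0.196, 0.1062]
tool_rot: [-0.699, -0.107, 0.699, -0.107]
force: [-0.1, -0.3, -2.6]
finger_gap: 0.344
t 4.78 tcp [0.5151 0.196  0.1062] jaw ang -1.267 xax [-0. -0. -1.] z [-0.954 -0.299  0.   ] gap 0.344 q6 [ 0.161  0.609  1.727 -0.     0.806  1.428] F [-0.1 -0.3 -2.6]
lin [ 0.02  0.03 -0.08] twist 0.0013 or -3.14
```

View pics/w2.png

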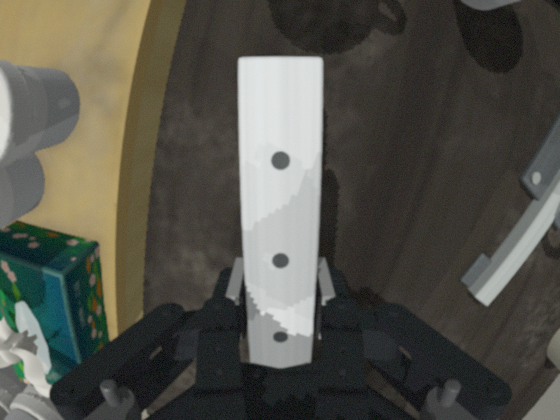

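The bar is held squarely between the pads, with its far end at (281,57). Next I'll refine the clamp pose from the four base bolts at z ≈ 0.011, and from the rail edges in the scene view.

```bash
python3 - <<'E'
from h import *
p=manip.snapshot("top")
im=p["pixels"].astype(int)
for (u,v) in [(598,116),(719,149),(541,312),(662,347)]:
    u0,v0=150+u/4-.375,130+v/4-.375
    print(onz(p,(u0,v0),0.012).round(4))
B=[onz(p,(150+u/4-.375,130+v/4-.375),.012) for u,v in [(598,116),(719,149),(541,312),(662,347)]]
a=(B[0]+B[1])/2; b=(B[2]+B[3])/2; print("mid",a,b,"yaw",np.arctan2(*(a-b)[[1,0]]))
e=B[0]-B[1]+B[2]-B[3]; print("cross yaw",np.arctan2(e[1],e[0])-np.pi/2)
# hub
print("hub",onz(p,(150+643/4,130+232/4),.146))
print("cam",-p["R"].T@p["t"])
W=rect(p,wm(p,275,215,312,266,130,60),.02,onz)[3]
q=manip.snapshot("scene"); crop(q,230,210,120,90,6,"pics/scd.png")
cv2.imwrite("pics/top2.png",cv2.resize(p["pixels"][130:280,250:400,::-1],None,fx=4,fy=4,interpolation=cv2.INTER_CUBIC))
E
```

```text
[ 0.7403 -0.0606  0.012 ]
[ 0.718  -0.1345  0.012 ]
[ 0.6195 -0.0229  0.012 ]
[ 0.5966 -0.0962  0.012 ]
mid [ 0.7291424  -0.09753287  0.012     ] [ 0.60803776 -0.05958078  0.012     ] yaw -0.303688716899279
cross yaw -0.2980038338348938
hub [ 0.64805427 -0.07815769  0.146     ]
cam [ 0.53450024 -0.02156281  0.96952025]
```

View pics/scd.png

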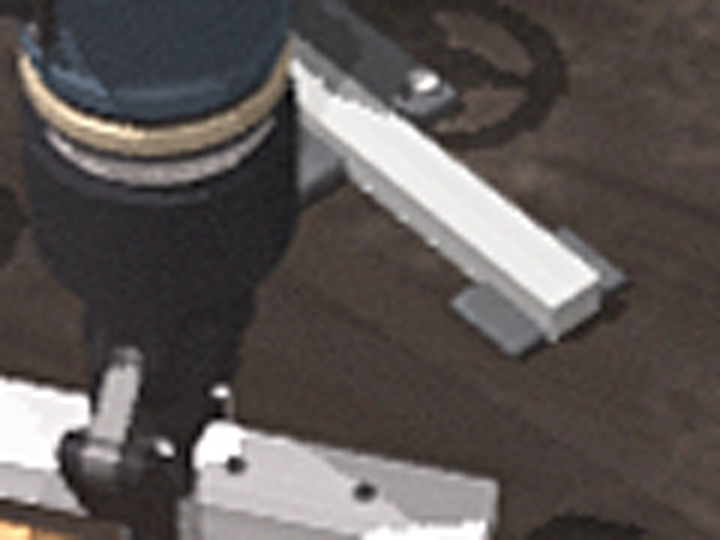

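View pics/top2.png

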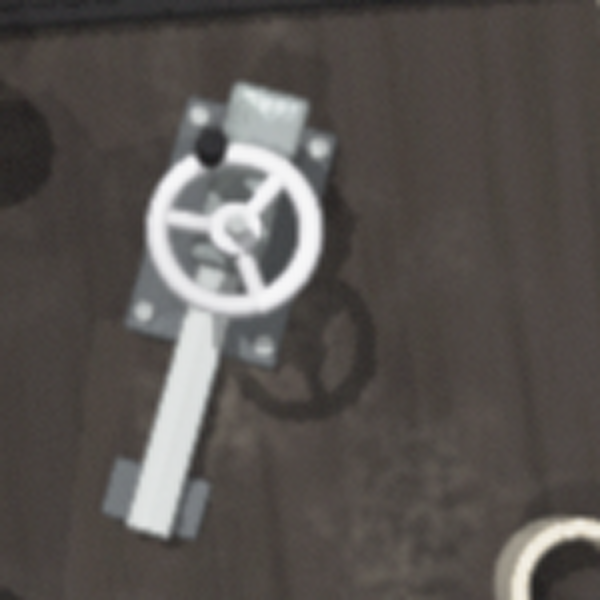

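```bash
python3 - <<'E'
from h import *
q=manip.snapshot("scene"); p=manip.snapshot("top")
A=[onz(q,(230+u/6-.4,210+v/6-.4),.02) for u,v in [(602,268),(554,309)]]; print("scene end",A,np.mean(A,0))
A=[onz(p,(250+u/4-.375,130+v/4-.375),.02) for u,v in [(127,524),(168,538)]]; print("top end",A,np.mean(A,0))
y=-.302; n=np.array([np.cos(y),np.sin(y)])
print("origin from end", np.mean(A,0)[:2]+.175*n)
# two-view wheel centre/knob
k=[onz(p,(250+211/4-.375,130+147/4-.375),z) for z in(.143,.155)]; print("knob",k)
E
```

```text
scene end [array([ 0.48343374, -0.03650331,  0.02      ]), array([ 0.48870804, -0.00888252,  0.02      ])] [ 0.48607089 -0.02269292  0.02      ]
top end [array([ 0.49135236, -0.01197968,  0.02      ]), array([ 0.48261047, -0.03636634,  0.02      ])] [ 0.48698141 -0.02417301  0.02      ]
origin from end [ 0.65406153 -0.07622331]
knob [array([ 0.69524685, -0.06176222,  0.143     ]), array([ 0.69291302, -0.06117857,  0.155     ])]
```

```bash
python3 go.py 0.4907 -0.0239 0.106 -0.302
```

```text
t 5.03 tcp [0.5148 0.196  0.1053] jaw ang -1.2671 xax [-0.002 -0.    -1.   ] z [-0.954 -0.299  0.002] gap 0.343 q6 [ 0.161  0.611  1.727 -0.     0.806  1.428] F [-0.6  0.6 -2.5]
lin [-0.06 20.26  8.88] twist 0.6057 or -2.536
```

```bash
python3 -m jog '{"linear":[[0,1.5,0.7],[0,4,1.8],[0,7,3.1],[0,10,4.4],[0,13,5.7],[0,16,7],[0,18.5,8.1],[0,19.7,8.7],[0,20.2,8.9],[0,20.2,8.9],[0,20.2,8.9],[0,20.2,8.9],[0,20.2,8.9]],"twist":[0.05,0.12,0.2,0.28,0.36,0.44,0.52,0.58,0.605,0.605,0.605,0.605,0.605],"claw":[-1,-1,-1,-1,-1,-1,-1,-1,-1,-1,-1,-1,-1]}' 50; python3 go.py 0.4907 -0.0239 0.023 -0.302; python3 - <<'E'
from h import *
p=manip.snapshot("wrist"); cv2.imwrite("pics/w3.png",p["pixels"][:,:,::-1])
E
```

```text
t: 6.12
tcp_pos: [0.4909, -0.0221, 0.1062]
tool_rot: [-0.699, 0.105, 0.699, 0.105]
force: [0.8, 0.5, -2.3]
finger_gap: 0.344
t 6.12 tcp [ 0.4909 -0.0221  0.1062] jaw ang -1.8697 xax [-0.  0. -1.] z [-0.956  0.294  0.   ] gap 0.344 q6 [-0.273  0.554  1.876  0.     0.712  1.597] F [ 0.8  0.5 -2.3]
lin [ 8.32  0.18 -0.03] twist 0.0031 or -3.138
```

View pics/w3.png

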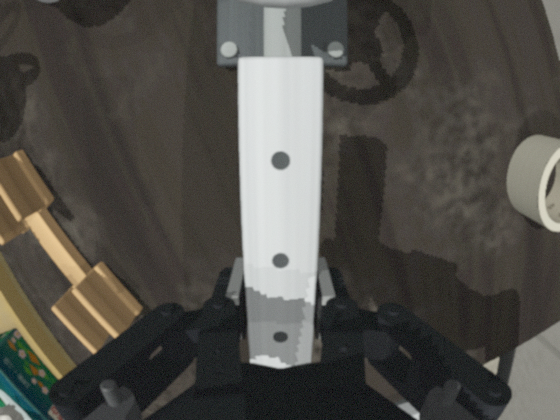

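The bar lines up with the clamp: the bolts are at (229,50) and (335,50), and the bar's end is centred at about 281. The wheel's edge is just visible at the top.

```bash
python3 - <<'E'
from h import *
p=manip.snapshot("wrist"); a=wonz(p,(229,50),.012); b=wonz(p,(335.5,50),.012); m=(a+b)/2; print(a,b,m)
e=a-b; print("yaw",np.arctan2(e[1],e[0])-np.pi/2)
n=np.array([np.cos(-.302),np.sin(-.302)]); o=np.array([.653,-.0745]); d=m[:2]-o; print("clamp frame",d@n, d@[-n[1],n[0]])
# bar end at bar top
s=manip.sense(); z=s["tcp_pos"][2]+.027
c=[wonz(p,(u,57.5),z) for u in (239,323)]; m=(c[0]+c[1])/2; d=m[:2]-o; print(c,"bar end in clamp",d@n,d@[-n[1],n[0]])
d=s["tcp_pos"][:2]-o; print("tcp in clamp",d@n,d@[-n[1],n[0]])
E
```

```text
[ 0.61690052 -0.02434341  0.012     ] [ 0.59455975 -0.09738513  0.012     ] [ 0.60573014 -0.06086427  0.012     ]
yaw -0.2968271698558469
clamp frame -0.04918627501373421 -0.0010408677849197412
[array([ 0.58752762, -0.03854902,  0.13329629]), array([ 0.57890267, -0.06661418,  0.13329629])] bar end in clamp -0.07314583702935047 0.000170321150723301
tcp in clamp -0.17019109622601758 0.001724323260829249
```

```bash
python3 -m jog '{"linear":[[1.5,0.1,0],[3.5,0.1,0],[5.5,0.1,0],[7,0.1,0],[8,0.1,0],[8.3,0.1,0],[8.3,0.1,0],[8.3,0.1,-0.8],[8.3,0.1,-1.8],[8.3,0.1,-2.8],[8.3,0.1,-3.8],[8.3,0.1,-4.3],[8.3,0.1,-4.5],[8.3,0.1,-4.5],[8.8,0.1,-4.5],[9.2,0.1,-4.5],[9.2,0.1,-4.5],[9.2,0.1,-4.5]],"twist":[0,0,0,0,0,0,0,0,0,0,0,0,0,0,0,0,0,0],"claw":[-1,-1,-1,-1,-1,-1,-1,-1,-1,-1,-1,-1,-1,-1,-1,-1,-1,-1]}' 50; python3 go.py 0.5337 -0.0373 0.0128 -0.302; python3 - <<'E'
from h import *
p=manip.snapshot("wrist"); cv2.imwrite("pics/w4.png",p["pixels"][:,:,::-1])
p=manip.snapshot("scene"); crop(p,180,140,200,150,4,"pics/s4.png")
E
```

```text
t: 7.72
tcp_pos: [0.5327, -0.0373, 0.0137]
tool_rot: [-0.698, 0.106, 0.7, 0.106]
force: [0.3, 0.8, -2.9]
finger_gap: 0.342
t 7.72 tcp [ 0.5327 -0.0373  0.0137] jaw ang -1.872 xax [-0.002  0.001 -1.   ] z [-0.955  0.297  0.002] gap 0.342 q6 [-0.279  0.759  1.805  0.     0.58   1.593] F [ 0.3  0.8 -2.9]
lin [ 0.09 -0.02 -0.09] twist 0.0008 or -3.141
```

View pics/w4.png

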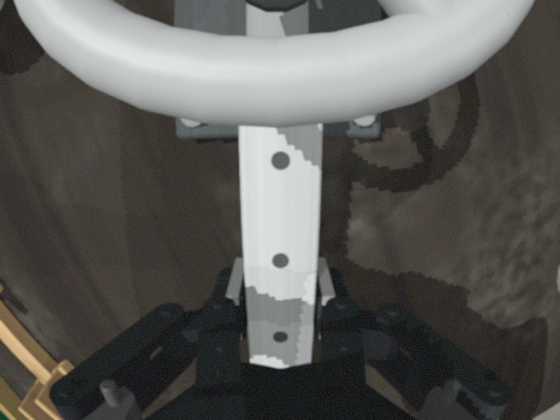

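View pics/s4.png

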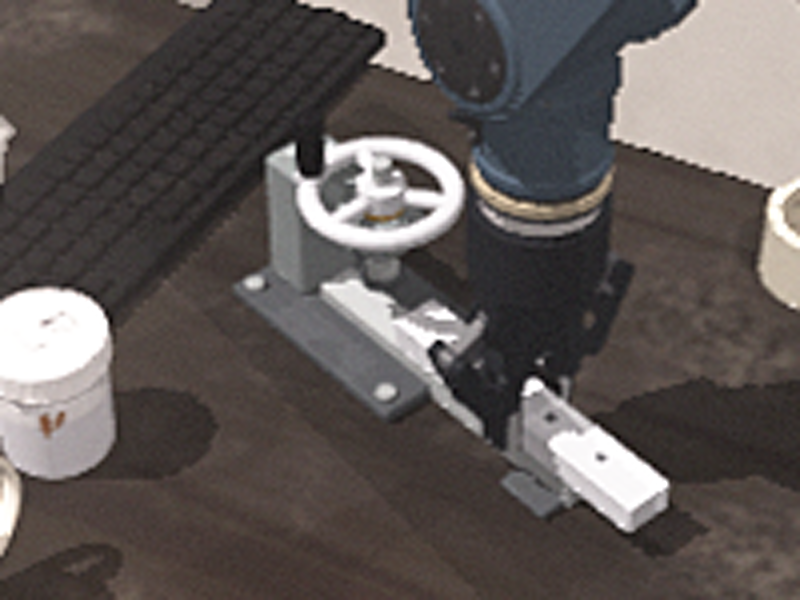

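```bash
python3 -m jog '{"linear":[[0.1,0,0],[0.1,0,0],[0.1,0,0],[0.1,0,0],[0.1,0,0],[0.1,0,0],[0.1,0,0],[-1,0,0],[-3,0,0],[-5,0,0],[-6,0,1],[-6,0,3],[-6,0,5],[-6,0,7],[-6,0,8],[-6,0,8],[-6,0,8],[-6,0,8]],"twist":[0,0,0,0,0,0,0,0,0,0,0,0,0,0,0,0,0,0],"claw":[-1,-1,1,1,1,1,1,1,1,1,1,1,1,1,1,1,1,1]}' 30; python3 go.py 0.4573 -0.0135 0.0128 -0.302; python3 - <<'E'
from h import *
p=manip.snapshot("wrist"); cv2.imwrite("pics/w5.png",p["pixels"][:,:,::-1])
E
```

```text
t: 9.32
tcp_pos: [0.4595, -0.0145, 0.0747]
tool_rot: [0.7, -0.106, -0.698, -0.106]
force: [0.2, 1.0, -0.1]
finger_gap: 1.0
t 9.32 tcp [ 0.4595 -0.0145  0.0747] jaw ang -1.8721 xax [ 0.003 -0.001 -1.   ] z [-0.955  0.297 -0.003] gap 1.0 q6 [-0.275  0.592  1.975 -0.     0.571  1.597] F [ 0.2  1.  -0.1]
lin [ 6.19 -0.03  0.26] twist 0.0007 or -3.141
```

View pics/w5.png

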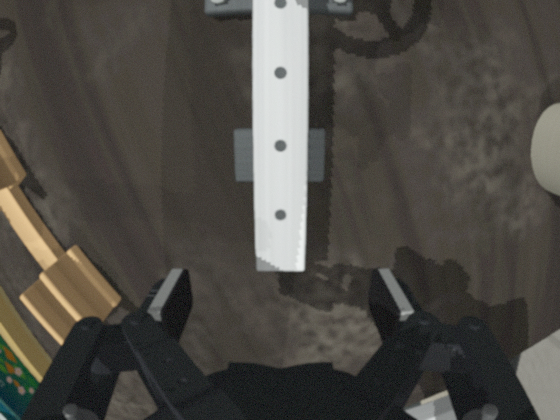

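```bash
python3 - <<'E'
from h import *
p=manip.snapshot("wrist"); n=np.array([np.cos(-.302),np.sin(-.302)]); o=np.array([.653,-.0745])
for uv in [(257,259),(304,259),(281,145),(235,155),(325,155)]:
    m=wonz(p,uv,.04 if uv[1]!=155 else .006); d=m[:2]-o; print(uv,d@n,d@[-n[1],n[0]])
E
python3 -m jog '{"linear":[[1.5,0,0],[3.5,0,0],[5,0,0],[5.9,0,0],[6.1,0,0],[6.1,0,0],[6.1,0,0],[6.1,0,0],[6.1,0,0],[6.1,0,0],[6.1,0,0],[6.1,0,0],[6.1,0,0],[6.1,0,0],[6.1,0,0]],"twist":[0,0,0,0,0,0,0,0,0,0,0,0,0,0,0],"claw":[1,1,1,1,1,1,1,-1,-1,-1,-1,-1,-1,-1,-1]}' 30; python3 go.py 0.5337 -0.0373 0.0128 -0.302
```

```text
(257, 259) -0.2140669530313708 0.012186085111047008
(304, 259) -0.21406087611898375 -0.016624642665802613
(281, 145) -0.1448914993455998 -0.002432412419326354
(235, 155) -0.15546774598991678 0.02782488937487514
(325, 155) -0.1554443451345731 -0.03160181681530139
t: 10.67
tcp_pos: [0.4575, -0.0139, 0.0137]
tool_rot: [0.699, -0.106, -0.699, -0.106]
force: [0.2, -0.2, 5.4]
finger_gap: 0.344
t 10.67 tcp [ 0.4575 -0.0139  0.0137] jaw ang -1.8719 xax [ 0.001 -0.    -1.   ] z [-0.955  0.297 -0.001] gap 0.344 q6 [-0.275  0.724  2.001  0.     0.416  1.597] F [ 0.2 -0.2  5.4]
lin [ 0.1  -0.02 -7.97] twist 0.0008 or -3.141
```

```bash
python3 -m jog '{"linear":[[0,0,-0.4],[0,0,-1],[0,0,-1.8],[0,0,-2.6],[0,0,-3.4],[0,0,-4.2],[0,0,-5],[0,0,-5.8],[0,0,-6.3],[0,0,-6.5],[0,0,-6.5]],"twist":[0,0,0,0,0,0,0,0,0,0,0],"claw":[-1,-1,-1,-1,-1,-1,-1,-1,-1,-1,-1]}' 30; python3 go.py 0.5337 -0.0373 0.0128 -0.302;  python3 -m jog '{"linear":[[0,0,-0.15],[0,0,-0.3],[0,0,-0.45],[0,0,-0.6],[0,0,-0.75],[0,0,-0.8],[0,0,-0.8]],"twist":[0,0,0,0,0,0,0],"claw":[-1,-1,-1,-1,-1,-1,-1]}' 30;python3 go.py 0.5337 -0.0373 0.0128 -0.302
```

```text
t: 11.58
tcp_pos: [0.5114, -0.0304, 0.0136]
tool_rot: [-0.693, 0.105, 0.705, 0.107]
force: [-11.7, 3.9, 16.5]
finger_gap: 0.342
t 11.58 tcp [ 0.5114 -0.0304  0.0136] jaw ang -1.8713 xax [-0.016  0.005 -1.   ] z [-0.955  0.296  0.017] gap 0.342 q6 [-0.278  0.75   1.849  0.     0.56   1.593] F [-11.7   3.9  16.5]
lin [ 0.04 -0.   -2.33] twist 0.0015 or -3.14
t: 12.17
tcp_pos: [0.5177, -0.0323, 0.0136]
tool_rot: [-0.692, 0.105, 0.706, 0.107]
force: [-12.9, 3.3, 18.0]
finger_gap: 0.349
t 12.17 tcp [ 0.5177 -0.0323  0.0136] jaw ang -1.8712 xax [-0.019  0.005 -1.   ] z [-0.955  0.296  0.02 ] gap 0.349 q6 [-0.278  0.753  1.831  0.     0.577  1.593] F [-12.9   3.3  18. ]
lin [ 0.05  0.   -1.68] twist 0.0016 or -3.14
```

```bash
python3 - <<'E'
from h import *
p=manip.snapshot("wrist"); cv2.imwrite("pics/w6.png",p["pixels"][:,:,::-1])
p=manip.snapshot("scene"); crop(p,200,160,160,120,5,"pics/s6.png")
p=manip.snapshot("top"); crop(p,250,130,120,150,4,"pics/t6.png")
print(manip.sense()["force"])
E
```

```text
[-12.56063496   3.67350647  17.87686961]
```

View pics/w6.png

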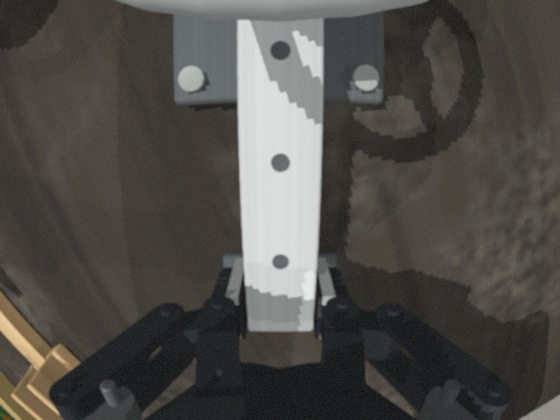

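View pics/s6.png

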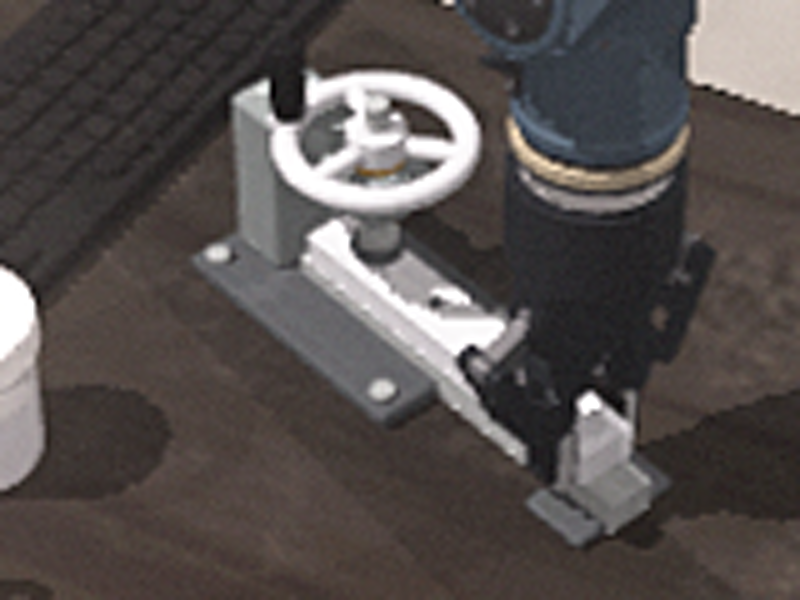

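View pics/t6.png

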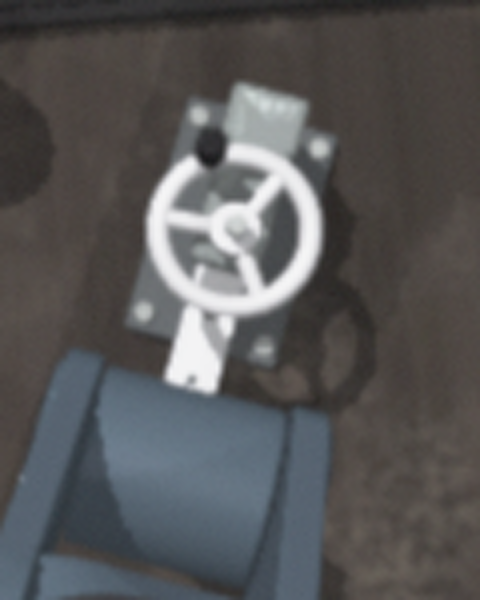

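The wrist view shows the bar's outer end at (281,330) and the scene view shows its inner end near the column at (310,240). I'll measure the outer end along the clamp's x.

```bash
python3 - <<'E'
from h import *
p=manip.snapshot("wrist"); n=np.array([np.cos(-.302),np.sin(-.302)]); o=np.array([.653,-.0745])
for uv,z in [((281,331),.04),((281,262),.04),((281,162),.04),((281,50),.04),((191,79),.012),((366,77),.012)]:
    m=wonz(p,uv,z); d=m[:2]-o; print(uv,d@n,d@[-n[1],n[0]])
q=manip.snapshot("scene"); crop(q,235,190,60,45,12,"pics/s7.png")
for u,v in [(235,192.5)]: pass
# predicted pixel of home bar far-end top corners and column face
for y in (.015,-.015):
    for x in (.05,.04,.03):
        X=np.append(o+x*n+y*np.array([-n[1],n[0]]),.04); print(x,y,((proj(q,X)-[235,190])*12).round())
E
```

```text
(281, 331) -0.15918833412520086 -0.0020514620468243447
(281, 262) -0.1224937265981577 -0.0019468678200919285
(281, 162) -0.08193135187776948 -0.0018497018761682784
(281, 50) -0.0418750310537614 -0.0017793873461539552
(191, 79) -0.0492367498330329 0.03764973861068357
(366, 77) -0.04832408590597561 -0.03917846826177041
0.05 0.015 [270. 158.]
0.04 0.015 [301. 183.]
0.03 0.015 [332. 208.]
0.05 -0.015 [384.  96.]
0.04 -0.015 [415. 120.]
0.03 -0.015 [446. 145.]
```

View pics/s7.png

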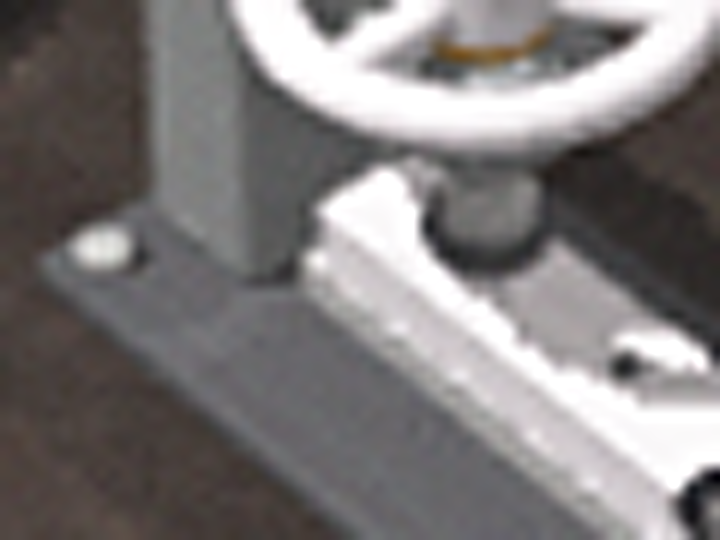

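```bash
python3 -m jog '{"linear":[[-0.05,0,0],[-0.1,0,0],[-0.1,0,-0.2],[-0.1,0,-0.4],[-0.1,0,-0.6],[-0.1,0,-0.6],[-0.1,0,-0.6]],"twist":[0,0,0,0,0,0,0],"claw":[-1,-1,-1,-1,-1,-1,-1]}' 30;python3 go.py 0.5337 -0.0373 0.0128 -0.302
```

```text
t: 13.0
tcp_pos: [0.5308, -0.0367, 0.0139]
tool_rot: [-0.697, 0.106, 0.701, 0.106]
force: [-4.9, 1.1, 1.3]
finger_gap: 0.346
t 13.0 tcp [ 0.5308 -0.0367  0.0139] jaw ang -1.872 xax [-0.005  0.001 -1.   ] z [-0.955  0.297  0.005] gap 0.346 q6 [-0.279  0.758  1.808 -0.     0.581  1.593] F [-4.9  1.1  1.3]
lin [ 0.11 -0.03 -0.29] twist 0.0008 or -3.141
```

```bash
python3 -m jog '{"linear":[[0,0,-0.15],[0,0,-0.3],[0,0,-0.45],[0,0,-0.5],[0,0,-0.5],[0,0,-0.5]],"twist":[0,0,0,0,0,0],"claw":[-1,-1,-1,-1,-1,-1]}' 30;python3 go.py 0.5337 -0.0373 0.0128 -0.302; python3 - <<'E'
from h import *
p=manip.snapshot("wrist"); n=np.array([np.cos(-.302),np.sin(-.302)]); o=np.array([.653,-.0745])
cv2.imwrite("pics/w8.png",p["pixels"][:,:,::-1])
for uv,z in [((281,331),.04),((281,262),.04)]:
    m=wonz(p,uv,z); d=m[:2]-o; print(uv,d@n,d@[-n[1],n[0]])
q=manip.snapshot("scene"); crop(q,235,190,60,45,12,"pics/s8.png")
E
```

```text
t: 13.5
tcp_pos: [0.5307, -0.0367, 0.0138]
tool_rot: [-0.694, 0.105, 0.704, 0.106]
force: [-12.1, 2.9, 7.3]
finger_gap: 0.345
t 13.5 tcp [ 0.5307 -0.0367  0.0138] jaw ang -1.8714 xax [-0.014  0.004 -1.   ] z [-0.955  0.296  0.015] gap 0.345 q6 [-0.279  0.76   1.801 -0.     0.596  1.593] F [-12.1   2.9   7.3]
lin [ 0.1  -0.03 -0.31] twist 0.0014 or -3.14
(281, 331) -0.1457375145106551 -0.002316748928771436
(281, 262) -0.10910211623228053 -0.0022165421428032815
```

View pics/s8.png

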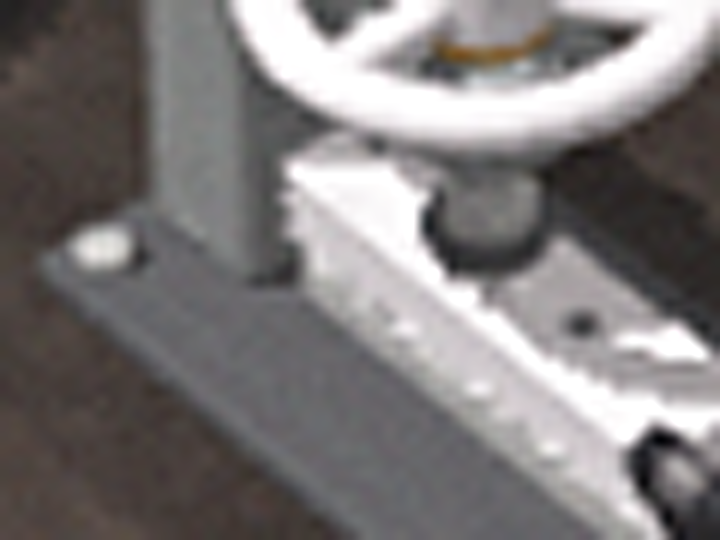

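View pics/w8.png

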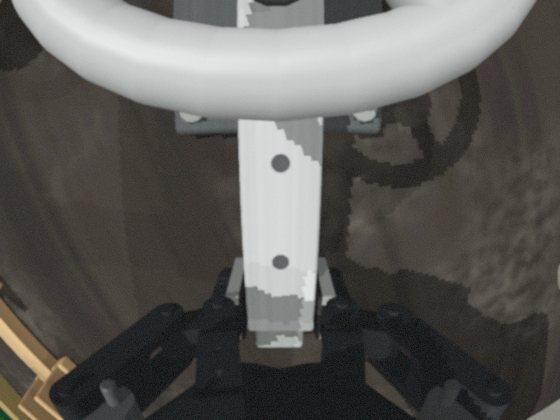

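The bar hasn't moved despite about 7 N more push. Its outer end is at clamp x ≈ -0.1457, and the scene view shows its inner end at the column at (285,165), so it's home. I'll ease off, release and go up.

```bash
python3 -m jog '{"linear":[[0,0,0.3],[0,0,0.6],[0,0,0.6],[0,0,0.6],[0,0,0.6],[0,0,0.6],[0,0,0.6],[0,0,0.6],[0,0,0.6],[-2,0,0.6],[-5,0,0.6],[-8,0,0.6],[-11,0,0.6],[-14,0,0.6],[-17,0,0.6],[-19,0,0.6],[-20,0,0.6],[-20,0,0.6],[-20,0,0.6]],"twist":[0,0,0,0,0,0,0,0,0,0,0,0,0,0,0,0,0,0,0],"claw":[-1,-1,-1,1,1,1,1,1,1,1,1,1,1,1,1,1,1,1,1]}' 30;python3 go.py 0.6 -0.05 0.24 -0.302; python3 - <<'E'
from h import *
p=manip.snapshot("wrist"); n=np.array([np.cos(-.302),np.sin(-.302)]); o=np.array([.653,-.0745])
cv2.imwrite("pics/w9.png",p["pixels"][:,:,::-1])
E
```

```text
t: 15.18
tcp_pos: [0.5315, -0.0369, 0.214]
tool_rot: [-0.699, 0.106, 0.699, 0.106]
force: [-1.0, -0.4, 0.6]
finger_gap: 0.997
t 15.18 tcp [ 0.5315 -0.0369  0.214 ] jaw ang -1.872 xax [-0.  0. -1.] z [-0.955  0.297  0.   ] gap 0.997 q6 [-0.279  0.427  1.683  0.     1.033  1.593] F [-1.  -0.4  0.6]
lin [-2.6  -0.78 -6.93] twist 0.0008 or -3.141
```

View pics/w9.png

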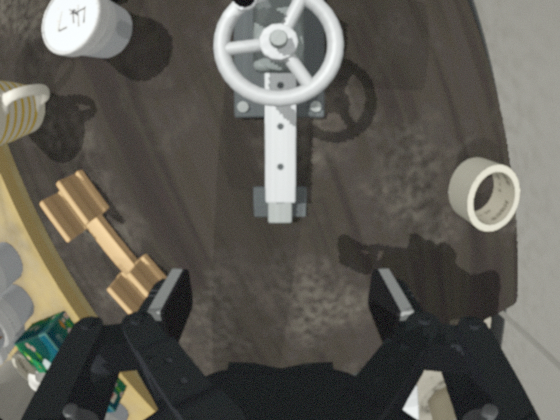

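```bash
python3 -m jog '{"linear":[[-1,0,-1],[-2,0,-3],[-3,0,-5],[-3,0,-7],[-3,0,-8],[-3,0,-8],[-3,0,-8],[-3,0,-8]],"twist":[0,0,0,0,0,0,0,0],"claw":[1,1,1,1,1,1,1,1]}' 30;python3 go.py 0.6 -0.05 0.24 -0.302; python3 - <<'E'
from h import *
p=manip.snapshot("wrist")
cv2.imwrite("pics/w10.png",p["pixels"][:,:,::-1])
E
```

```text
t: 15.9
tcp_pos: [0.6065, -0.0602, 0.2424]
tool_rot: [-0.697, 0.106, 0.701, 0.106]
force: [1.1, 0.4, 0.5]
finger_gap: 1.002
t 15.9 tcp [ 0.6065 -0.0602  0.2424] jaw ang -1.8721 xax [-0.004  0.001 -1.   ] z [-0.955  0.297  0.005] gap 1.002 q6 [-0.282  0.496  1.457  0.     1.193  1.59 ] F [1.1 0.4 0.5]
lin [ 0.25 -0.78  0.92] twist 0.0007 or -3.141
```

View pics/w10.png

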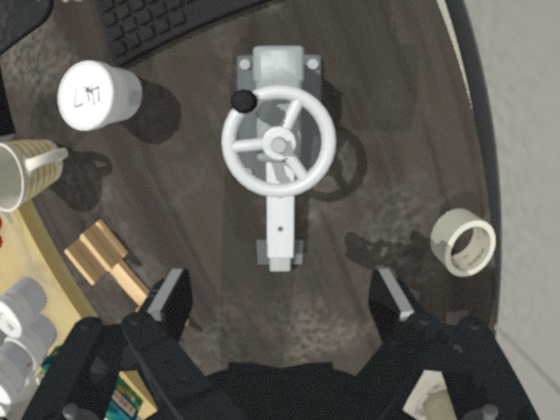

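The wrist view shows the knob at (244,100), the wheel ring centred near (279,141), and the bar's outer end near (280,258).

```bash
python3 - <<'E'
from h import *
p=manip.snapshot("wrist"); im=p["pixels"].astype(int); n=np.array([np.cos(-.302),np.sin(-.302)]); o=np.array([.653,-.0745])
def cl(X): d=X[:2]-o; return (d@n).round(4),(d@[-n[1],n[0]]).round(4)
m=wm(p,215,80,342,200,165,35); m=cv2.morphologyEx(m,cv2.MORPH_OPEN,np.ones((2,2)))
c=max(cv2.findContours(m,cv2.RETR_EXTERNAL,cv2.CHAIN_APPROX_NONE)[0],key=cv2.contourArea)
W=np.array([wonz(p,q[0],.113)[:2] for q in c],np.float32)
e=cv2.fitEllipse(W); ce=cv2.minEnclosingCircle(W); print("wheel",e,ce,cl(np.array(e[0])),cl(np.array(ce[0])))
k=(im.max(2)<45).astype(np.uint8)*255; kk=np.zeros_like(k); kk[85:118,226:262]=k[85:118,226:262]
N,l,st,cen=cv2.connectedComponentsWithStats(kk); i=1+np.argmax(st[1:,4]); print(st[i],cen[i])
for z in (.15,.161): X=wonz(p,cen[i],z); print("knob",z,X.round(4),cl(X))
crop(p,210,70,140,130,5,"pics/w10c.png")
t=manip.snapshot("top"); im=t["pixels"].astype(int)
E
```

```text
wheel ((0.6494253873825073, -0.07587315887212753), (0.09054948389530182, 0.09751295298337936), 66.02255249023438) ((0.6524844169616699, -0.07435525953769684), 0.05316596478223801) (np.float64(-0.003), np.float64(-0.0024)) (np.float64(-0.0005), np.float64(-0.0))
[235  91  22  22 115] [249.8173913  102.84347826]
knob 0.15 [ 0.6898 -0.0651  0.15  ] (np.float64(0.0324), np.float64(0.0199))
knob 0.161 [ 0.6895 -0.0661  0.161 ] (np.float64(0.0323), np.float64(0.0189))
```

View pics/w10c.png

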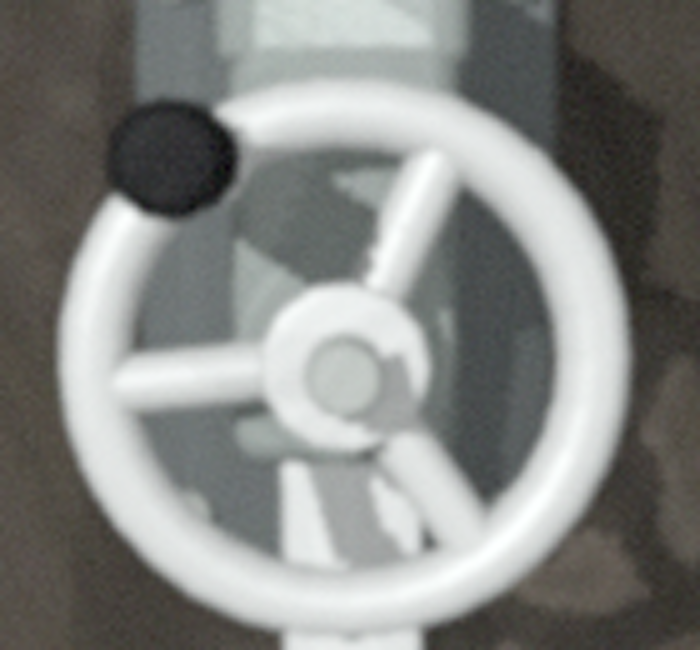

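```bash
python3 - <<'E'
from h import *
p=manip.snapshot("wrist"); n=np.array([np.cos(-.302),np.sin(-.302)]); o=np.array([.653,-.0745])
def cl(X): d=X[:2]-o; return (d@n).round(4),(d@[-n[1],n[0]]).round(4)
for nm,(u,v),z in [("knob",(172,157),.161),("knob",(172,157),.155),("ring",(345,358),.113),("hub",(343,375),.146)]:
    X=wonz(p,(210+u/5-.4,70+v/5-.4),z); print(nm,X.round(4),cl(X))
print(manip.sense()["tcp_pos"])
E
python3 go.py 0.69 -0.0605 0.124 -0.302
```

```text
knob [ 0.6927 -0.0627  0.161 ] (np.float64(0.0344), np.float64(0.023))
knob [ 0.6929 -0.0621  0.155 ] (np.float64(0.0345), np.float64(0.0237))
ring [ 0.6534 -0.0751  0.113 ] (np.float64(0.0006), np.float64(-0.0004))
hub [ 0.6547 -0.0753  0.146 ] (np.float64(0.0018), np.float64(-0.0003))
[ 0.60737055 -0.06033068  0.24406742]
t 16.1 tcp [ 0.6074 -0.0603  0.2441] jaw ang -1.8718 xax [-0.001  0.    -1.   ] z [-0.955  0.297  0.001] gap 0.997 q6 [-0.282  0.494  1.456 -0.     1.192  1.59 ] F [ 0.1  0.8 -0.5]
lin [12.   -2.43 -7.91] twist 0.001 or -3.141
```

```bash
python3 -m jog '{"linear":[[0,-0.6,-2],[0,-1.3,-4.5],[0,-2,-7],[1,-2.35,-8.1],[3,-2.35,-8.3],[4.5,-2.35,-8.3],[4.5,-2.35,-8.3],[4.5,-2.35,-8.3]],"twist":[0,0,0,0,0,0,0,0],"claw":[0.1,0.1,0.1,0.1,0.1,0.1,0.1,0.1]}' 30;python3 go.py 0.6936 -0.0625 0.126 -0.302; python3 - <<'E'
from h import *
p=manip.snapshot("wrist")
cv2.imwrite("pics/w11.png",p["pixels"][:,:,::-1])
p=manip.snapshot("scene"); crop(p,200,120,160,120,5,"pics/s11.png")
E
```

```text
t: 16.77
tcp_pos: [0.6935, -0.0625, 0.1984]
tool_rot: [-0.698, 0.106, 0.7, 0.106]
force: [-0.0, -0.0, 0.5]
finger_gap: 0.548
t 16.77 tcp [ 0.6935 -0.0625  0.1984] jaw ang -1.8719 xax [-0.003  0.001 -1.   ] z [-0.955  0.297  0.003] gap 0.548 q6 [-0.25   0.661  1.266  0.     1.218  1.622] F [-0.  -0.   0.5]
lin [ 7.24 -0.01 -0.03] twist 0.0009 or -3.141
```

View pics/w11.png

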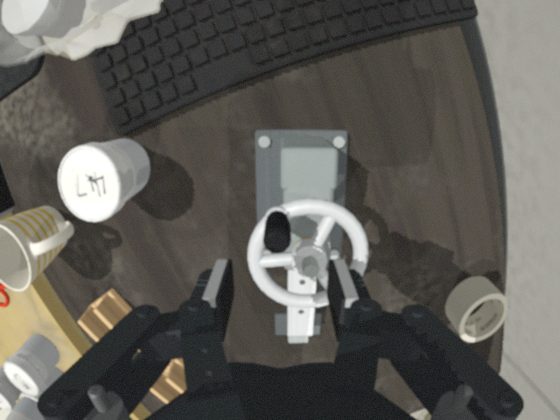

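View pics/s11.png

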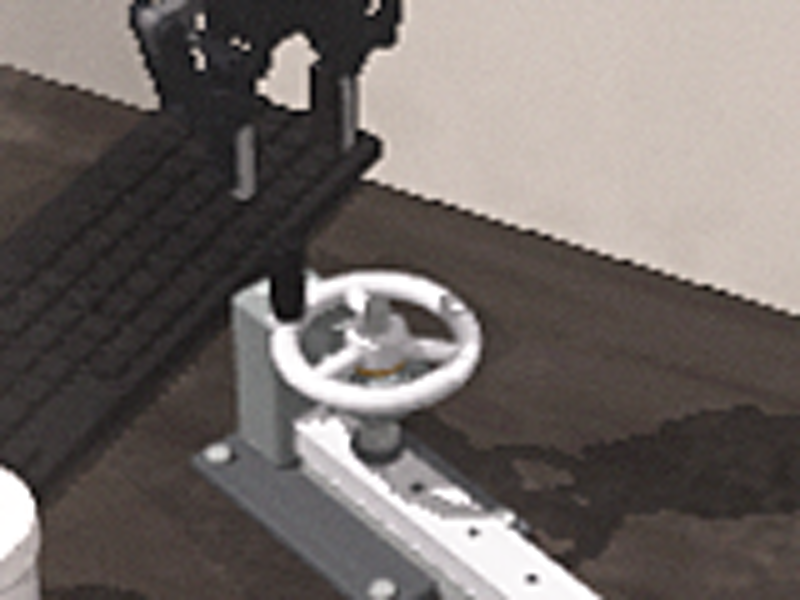

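The knob top at (277,228) lies midway between the finger pads, which are at about 215 and 345. I'll descend and close.

```bash
python3 -m jog '{"linear":[[1.5,0,0],[3.5,0,0],[5.2,0,0],[6.5,0,0],[7.1,0,0],[7.1,0,0],[7.1,0,0],[7.1,0,0],[7.1,0,0],[7.1,0,0],[7.1,0,0],[7.1,0,0],[7.1,0,0],[7.1,0,0]],"twist":[0,0,0,0,0,0,0,0,0,0,0,0,0,0],"claw":[0.1,0.1,0.1,0.1,0.1,0.1,0.1,-1,-1,-1,-1,-1,-1,-1]}' 30;python3 go.py 0.6936 -0.0625 0.126 -0.302; python3 - <<'E'
from h import *
p=manip.snapshot("wrist")
cv2.imwrite("pics/w12.png",p["pixels"][:,:,::-1])
E
```

```text
t: 18.03
tcp_pos: [0.696, -0.0624, 0.1299]
tool_rot: [0.7, -0.106, -0.698, -0.106]
force: [2.6, 3.4, 5.2]
finger_gap: 0.196
t 18.03 tcp [ 0.696  -0.0624  0.1299] jaw ang -1.872 xax [ 0.004  0.    -1.   ] z [-0.955  0.297 -0.004] gap 0.196 q6 [-2.490e-01  7.370e-01  1.318e+00  1.000e-03  1.083e+00  1.622e+00] F [2.6 3.4 5.2]
lin [0.39 0.08 0.22] twist 0.0008 or -3.141
```

View pics/w12.png

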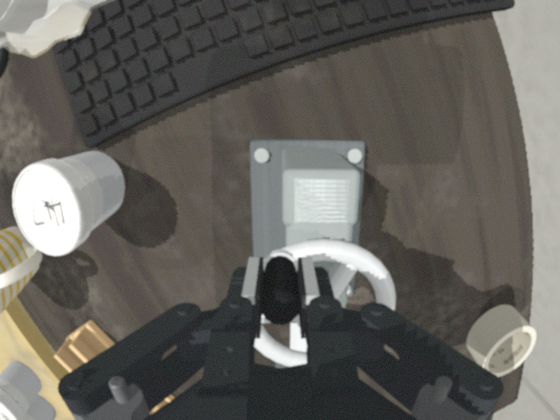

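```bash
python3 - <<'E'
import numpy as np
f0=.60
for k in range(0,30):
    f=f0-.12*k; print(k,round(np.pi-f,2),"y %.2f z %.2f"%(-4.2*(np.sin(f)-np.sin(f0)),-4.2*(np.cos(f)-np.cos(f0))))
E
```

```text
0 2.54 y -0.00 z -0.00
1 2.66 y 0.43 z -0.26
2 2.78 y 0.89 z -0.46
3 2.9 y 1.37 z -0.61
4 3.02 y 1.87 z -0.70
5 3.14 y 2.37 z -0.73
6 3.26 y 2.87 z -0.70
7 3.38 y 3.37 z -0.61
8 3.5 y 3.85 z -0.46
9 3.62 y 4.31 z -0.26
10 3.74 y 4.74 z -0.00
11 3.86 y 5.14 z 0.31
12 3.98 y 5.50 z 0.66
13 4.1 y 5.81 z 1.06
14 4.22 y 6.08 z 1.49
15 4.34 y 6.29 z 1.94
16 4.46 y 6.44 z 2.42
17 4.58 y 6.54 z 2.92
18 4.7 y 6.57 z 3.42
19 4.82 y 6.55 z 3.92
20 4.94 y 6.46 z 4.42
21 5.06 y 6.32 z 4.90
22 5.18 y 6.12 z 5.37
23 5.3 y 5.86 z 5.80
24 5.42 y 5.56 z 6.20
25 5.54 y 5.21 z 6.56
26 5.66 y 4.82 z 6.88
27 5.78 y 4.39 z 7.15
28 5.9 y 3.94 z 7.36
29 6.02 y 3.46 z 7.52
```

```bash
python3 -m jog '{"linear":[[0,0.43,-0.26],[0,0.89,-0.46],[0,1.37,-0.61],[0,1.87,-0.7],[0,2.37,-0.73],[0,2.87,-0.7],[0,3.37,-0.61],[0,3.85,-0.46],[0,4.31,-0.26],[0,4.74,0],[0,4.74,0]],"twist":[0,0,0,0,0,0,0,0,0,0,0],"claw":[-1,-1,-1,-1,-1,-1,-1,-1,-1,-1,-1]}' 40; python3 - <<'E'
from h import *
s=manip.sense(); n=np.array([np.cos(-.302),np.sin(-.302)]); o=np.array([.6535,-.0750]); d=s["tcp_pos"][:2]-o; a,b=d@n,d@[-n[1],n[0]]
print("clamp",a,b,"r",np.hypot(a,b),"w",np.pi-np.arctan2(b,a),s["force"],s["tcp_pos"])
p=manip.snapshot("wrist"); cv2.imwrite("pics/w13.png",p["pixels"][:,:,::-1])
E
```

```text
t: 19.0
tcp_pos: [0.6799, -0.1084, 0.1299]
tool_rot: [-0.699, 0.106, 0.699, 0.106]
force: [-2.3, 2.1, 7.3]
finger_gap: 0.196
clamp 0.035094435508790725 -0.024006666976316413 r 0.04251987138965065 w 3.741539699119715 [-2.34728943  2.09940337  7.34680931] [ 0.67986588 -0.10835836  0.12986237]
```

View pics/w13.png

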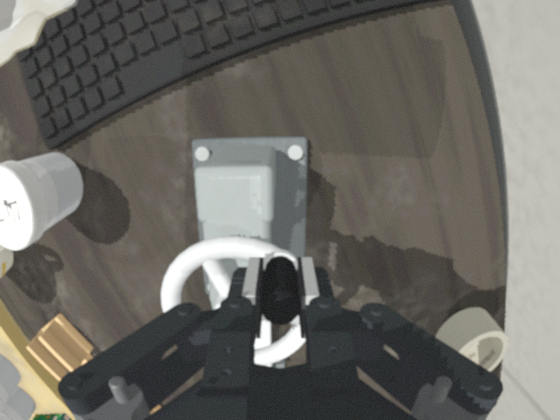

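The wheel has turned with the knob (w ≈ 3.74) and the knob is still held at (281,288). I'll continue.

```bash
python3 -m jog '{"linear":[[0,0.4,0.31],[0,0.76,0.66],[0,1.07,1.06],[0,1.34,1.49],[0,1.55,1.94],[0,1.7,2.42],[0,1.8,2.92],[0,1.83,3.42],[0,1.81,3.92],[0,1.72,4.42],[0,1.58,4.9],[0,1.38,5.37],[0,1.12,5.8],[0,1.12,5.8]],"twist":[0,0,0,0,0,0,0,0,0,0,0,0,0,0],"claw":[-1,-1,-1,-1,-1,-1,-1,-1,-1,-1,-1,-1,-1,-1]}' 40; cat > w.py <<'E'
from h import *
s=manip.sense(); n=np.array([np.cos(-.302),np.sin(-.302)]); o=np.array([.6535,-.0750]); d=s["tcp_pos"][:2]-o; a,b=d@n,d@[-n[1],n[0]]
f=s["force"][:2]; ph=np.arctan2(b,a); t=np.array([np.sin(ph),-np.cos(ph)]); fc=np.array([f@n,f@[-n[1],n[0]]])
print("t",s["t"],"r",np.hypot(a,b),"w",(np.pi-ph)%(2*np.pi),"Ftan",fc@t,"F",s["force"],s["tcp_pos"])
E
python3 w.py
```

```text
t: 20.22
tcp_pos: [0.6241, -0.1019, 0.1299]
tool_rot: [0.702, -0.106, -0.697, -0.106]
force: [4.7, 2.1, 4.2]
finger_gap: 0.196
t 20.2167 r 0.03984893821265573 w 5.238594847323163 Ftan -1.5859948858918298 F [4.65258058 2.11759559 4.21903316] [ 0.62414252 -0.1019458   0.12992865]
```

```bash
python3 -m jog '{"linear":[[0,-0.3,0.4],[0,-0.65,0.76],[0,-1.04,1.08],[0,-1.47,1.35],[0,-1.92,1.56],[0,-2.4,1.72],[0,-2.4,1.72],[0,-2.4,1.72],[0,-2.4,1.72]],"twist":[0,0,0,0,0,0,0,0,0],"claw":[-1,-1,-1,-1,-1,-1,-1,-1,-1]}' 40; python3 w.py
```

```text
t: 20.97
tcp_pos: [0.6137, -0.0756, 0.1299]
tool_rot: [0.7, -0.107, -0.698, -0.105]
force: [1.4, -2.9, 7.3]
finger_gap: 0.195
t 20.9667 r 0.039833198528618094 w 5.965347840366331 Ftan -2.9441790351600523 F [ 1.42490024 -2.92197961  7.29644341] [ 0.6136718  -0.07563083  0.12992339]
```

```bash
python3 -m jog '{"linear":[[0,0,0],[0,0,0],[0,0,0],[0,0,0],[0,0,0],[-2,0,0],[-4,0,0],[-7,0,0],[-10,0,0],[-12,0,0],[-12,0,2],[-12,0,5],[-12,0,8],[-12,0,10],[-12,0,10],[-12,0,10]],"twist":[0,0,0,0,0,0,0,0,0,0,0,0,0,0,0,0],"claw":[0.2,0.2,0.2,0.2,0.2,0.2,0.2,0.2,0.2,0.2,0.2,0.2,0.2,0.2,0.2,0.2]}' 40; python3 - <<'E'
from h import *
p=manip.snapshot("wrist"); cv2.imwrite("pics/w14.png",p["pixels"][:,:,::-1])
p=manip.snapshot("scene"); crop(p,200,150,160,120,5,"pics/s14.png")
p=manip.snapshot("top"); cv2.imwrite("pics/t14.png",p["pixels"][:,:,::-1])
print(manip.sense()["force"],manip.sense()["tcp_pos"])
E
```

```text
t: 22.3
tcp_pos: [0.5161, -0.0436, 0.2485]
tool_rot: [-0.699, 0.106, 0.699, 0.106]
force: [0.9, -0.6, 0.5]
finger_gap: 0.602
[1.19247595 0.35866736 1.05785285] [ 0.51829007 -0.04448502  0.24849599]
```

View pics/w14.png

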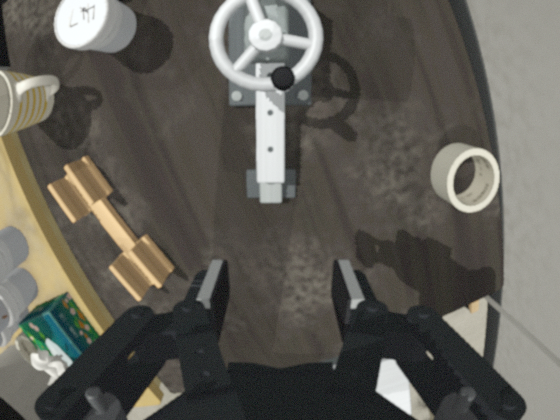

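View pics/s14.png

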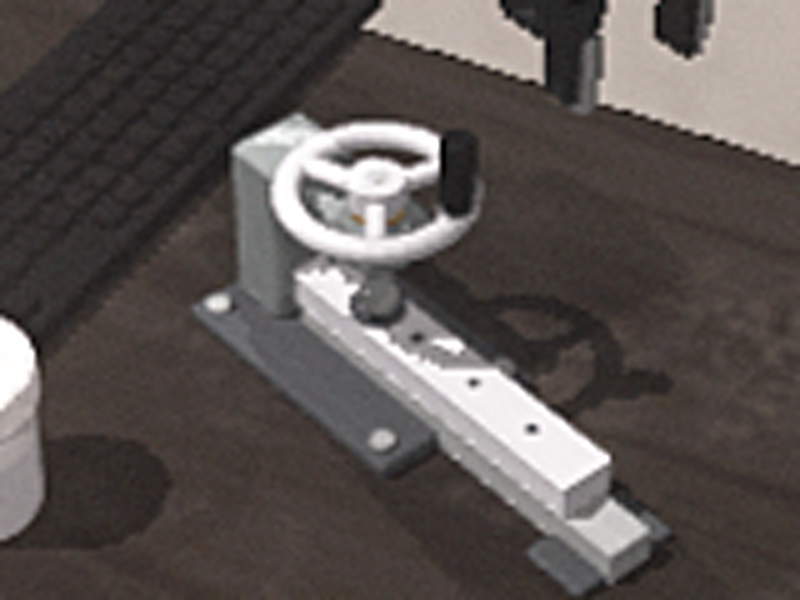

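View pics/t14.png

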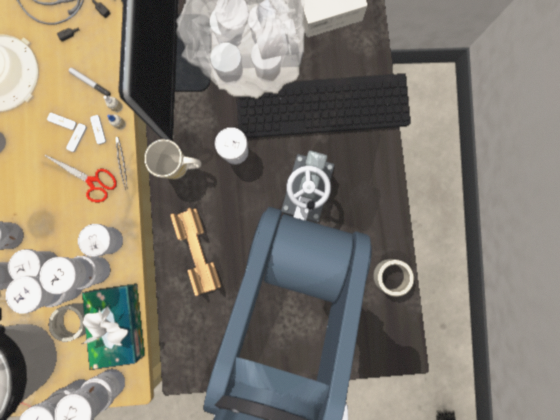

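The pad is down on the bar, the bar is straight on the rail, and the bystanders haven't moved. Next is a numeric check of the bar's outer end, with corners at (610,459) and (566,490) in the crop, and of the knob angle.

```bash
python3 - <<'E'
from h import *
n=np.array([np.cos(-.302),np.sin(-.302)]); o=np.array([.6535,-.0750])
def cl(X): d=X[:2]-o; return np.array([d@n,d@[-n[1],n[0]]])
q=manip.snapshot("scene")
A=[cl(onz(q,(200+u/5-.4,150+v/5-.4),.04)) for u,v in [(610,459),(566,490)]]; print("end",A,np.mean(A,0))
A=[cl(onz(q,(200+u/5-.4,150+v/5-.4),.02)) for u,v in [(650,542),(607,572)]]; print("rail end",np.mean(A,0))
p=manip.snapshot("wrist"); k=cl(wonz(p,(283,78),.161)); h=cl(wonz(p,(266,35.5),.125)); print("knob",k,h,"w",(np.pi-np.arctan2(k[1]-h[1],k[0]-h[0]))%(2*np.pi))
A=[wonz(p,(u,v),.04) for u,v in [(258,182),(284,182)]]; print("end w",cl((A[0]+A[1])/2), "rail end w",cl(wonz(p,(271,201),.02)))
print(manip.sense()["force"])
E
```

```text
end [array([-0.14611463, -0.01311479]), array([-0.14732344,  0.01508533])] [-0.14671904  0.00098527]
rail end [-0.18160086  0.00815672]
knob [-0.03938822 -0.01474653] [-0.00066268 -0.00145722] w 5.9526110911917565
end w [-0.14343713 -0.00271165] rail end w [-0.17162491 -0.0019912 ]
[ 0.80728317 -0.0219438  -0.1367831 ]
```

```bash
python3 -c "
from station import manip
manip.sign_off(); print(manip.sense()['t'])"
```

```text
the job is handed in; nothing more can be done
the job is handed in; nothing more can be done
```

I laid the bar on the rail, slid it home by its outer end, and clamped it. The job was handed in at about 22 s; sign-off gives no verdict.

**Bar home:** it stuck about 14 mm short, because the tool was pressing it down with about 18 N. I eased that off and it slid on until about 7 N more push moved it no further. The final views put its outer end at clamp x = -143 to -147 mm (home is -145), within 3 mm of the rail's middle.

**Clamped:** I turned the wheel by the knob from about 2.54 to about 5.95 rad, roughly 1.45 rad past first contact. By the given stiffness that is about 32 N of pad force, which I did not measure directly.

**Let go:** the gripper was open and clear, with no significant force on the wrist. By eye, the tape roll, jar and mug were where they started.

**Disagreement:** one scene-view reading put the rail's end 7 mm off in x and 8 mm off in y. It didn't match the other views, so I took it as a bad corner pick. The wrist view put the bar's end 28 mm from the rail's end, against 30 mm when home.

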